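Clip the flat grater into its stand

ROBOT

A 6-joint arm with a two-finger parallel gripper is mounted at the origin on the work surface. World frame = base frame: x ahead of the robot, y to its left, z up, the work surface at z = 0. Lengths are in mm, angles in rad, forces in N, time in s.
With the tool pointing down it reaches from about 375 to 975 mm from the base axis. Payload 3.8 kg.
Tool frame: the origin (TCP) lies at the very end of the fingers, on their centre line; the grasp point (between the pads) lies 19 mm behind it; z points along the fingers, y is the line along which they close (so a half turn about z gives the same grasp; the last joint's range is limited). The gripper opens to 85 mm and grips with 20 to 120 N. Pads are 22 mm wide; open, the fingers measure 114 mm over their backs; the gripper's body (76 mm by 85 mm) begins 54 mm behind the grasp point. The pads swing forward as they close: fully open they stand 13 mm farther back than shut.
Start: joints at [1.219, 0.264, 1.604, -0, 1.274, -0.037], TCP at [208.995, 641.825, 208.68] pointing down, gripper open.
Joint ranges: [-2.63, 2.63], [-0.94, 2.18], [0.31, 2.57], [-1.31, 4.45], [0, 2.66], [-2.55, 2.55]. Speed limits (rad/s): [2.57, 2.57, 3.14, 3.14, 3.14, 3.14].

INTERFACE

Orientations are given as [roll, pitch, yaw] about the fixed x, y, z axes, in that order (R = Rz(yaw) Ry(pitch) Rx(roll)).
In Python, from workcell import * gives the robot as it stands.
- The arm moves only by the tool arm_command, never from a script. Its argument "series" is text: rows parted by semicolons, each of 7 numbers parted by spaces: the shift along the tool's x, y, z each as a share of 40 cm, from -1 to 1, then the turn, a rotation vector about the tool's x, y, z each as a share of 45 degrees, from -1 to 1, then the gripper's target within -1 to 1 (fully open at 1, half-way at 0, shut at -1). A call has 1 to 20 rows; each row is the pose to reach, as a shift and turn from the pose commanded when the call began, along the tool's axes at that moment; what a row does not reach only later rows make up. A row lasts 1/8 s, in which the tool goes at most 62.5 mm and 10.7 degrees, less where a joint would pass 70% of its speed; a pose out of reach is approached as far as the arm can. A call with a number of a shift or a turn outside -1 to 1 is refused whole. A call with a gripper value outside its range is refused whole. The fingers move at their own pace and stop on an object; "force" is the grip in N (left out, the last holds). Time passes only in rows, so rows that repeat a pose let the fingers close. It gives the time, the measured TCP pose, the force, the opening and the grip force at its end, in the units of the state.
- state(): the state, without advancing time (a new reading comes with each control period).
- read_camera(name): name is "side" or "top"; returns a dict with "image" (384x512x3 uint8, red, green, blue), "fx", "fy", "cx", "cy" (pixels), "dist_coeffs" ([k1, k2, p1, p2, k3] as OpenCV has them; the pictures are not rectified), "extrinsics" (4x4, takes a point from world to camera coordinates). Camera axes: x right, y down, z forward; pixel columns grow to the right and rows downward; lengths in mm; the calibration is good to about 2 mm. A picture is of the moment at which its call begins. There is no depth.
- hand_in(): hands the job in; it is judged then, once.
The state is a dict: "time": time; "joint_positions": joint angles; "dq": joint speeds; "joint_torque": joint torques, N m; "eef_pos": TCP position; "eef_rot": TCP orientation; "contact_force": force on the tool from outside, world axes, zero at the start; "ft_torque": the same for the moment, N m; "finger_gap": finger opening in mm; "gripper_force": force on a finger pad.
Only numpy, scipy, OpenCV 4.12 (cv2) and the standard library are available. Lean on these libraries where they do the work, as an engineer would, in place of code of your own. Each camera call takes 0.05 s, during which the arm holds its last target. There are 200 camera calls.

TASK

Fit the flat grater with the blue handle into the grating stand. Swing the stand's spring clip up until it stays open, slide the grater's blade along the rails and under the bridge until you feel it meet the end stop (press it lightly home, don't ram it), then guide the clip back down so it grips the blade, without letting it snap down. Leave the other things on the counter where they are.

Things in the scene. Friction and masses are not known exactly. Their poses are not given: they have to be found in the camera images.
- stand: Grating stand, grey walls on a black base fixed to the counter. Origin on the counter; x runs along the rails from the open mouth (robot side, x -70 mm) to the far end, z up. Polished rails, tops 72 mm above the counter, carry the blade by its edges; inner walls 68 mm apart rise 5 mm above the rails, flared lips above them reach z 84 mm (x -70 to 55 mm). 104 mm wide, from x -74 to 162 mm
- slot (a point): Middle of the entrance of the slot under the black bridge, at rail height: 62 mm along x from the stand's origin, 72 mm up. The slot is 8 mm high, 68 mm wide. Short of here the blade can be laid on the rails from above; from here it must slide under the bridge (bridge x 62 to 118 mm, top z 86 mm, hinge lugs to z 97 mm)
- tailblock: Dark steel block closing the slot; origin at its front face, 112 mm along the stand's x, 72 mm up, axes as the stand's. It holds the end stop (stop_c0), a rigid rubber block 40 x 8 x 6 mm set by a brass thumbscrew: its face lies 14 to 38 mm before this origin (stand x 74 to 98 mm), set anew each time, not measured. Feel the blade home: hold a push of 3 to 7 N a moment; over 10 N is ramming
- clip_axis (a point): Hinge axis of the spring clip, on the bridge: 70 mm along the stand's x from its origin, 90 mm above the counter; the axis is parallel to the stand's y
- clip (a joint): Spring clip's angle in rad: 0 shut (at the start), grows as it swings up and back, 1.5 fully open. Over-centre spring: below 0.75 it is driven shut, above 0.75 it is driven open and stays. Moment about 0.25 Nm near either end (4 to 5 N at the knob), nil at 0.75. Let go in mid swing it snaps over at more than 5 rad/s. Down on the blade it reads about 0.06
- clip_knob (a point): Centre of the clip's red barrel knob, 12 mm diameter, 22 mm long, its length parallel to the stand's y: pinch its end faces from above; it turns between the fingers as the clip swings. 56 mm from the hinge axis. Shut: 55 mm nearer the mouth than the axis and 12 mm above it (z 102 mm, 25 mm above a blade on the rails). Open: 8 mm past the axis and 56 mm above it
- clip_pad: Dark rubber roller under the clip, 24 mm long, 8 mm diameter, lying crosswise, that presses on the blade with 6 to 8 N; origin at its centre, which when shut lies 36 mm nearer the mouth than the hinge axis and 11.5 mm below it. With nothing beneath it the shut roller is 2.5 mm above the rails, so the blade cannot enter
- grater: Flat hand grater, 0.12 to 0.24 kg, starts flat on the counter. Steel blade 150 mm long, 64 mm wide (58 mm in the last 12 mm), 5 mm thick, and a blue handle 95 mm long, 26 mm wide, 14 mm thick, undersides flush. Origin: underside, where blade meets handle; x points along the blade to its nose, z up; the centre of mass lies about 28 mm from the origin along the blade
- grater_nose (a point): Middle of the blade's front edge, at the underside, 150 mm along x from the grater's origin; this end goes under the bridge
- grater_grip (a point): Good grasp on the handle, 50 mm behind the origin, 7 mm above the underside; fingers close along the grater's y on the 26 mm width. With the blade home it is still at least 28 mm outside the stand
- moka: Aluminium moka pot, 0.55 kg, 100 mm wide, 178 mm high, handle reaching 95 mm to its y; origin under its centre. Bystander
- canister: White ceramic coffee canister with wooden press-button lid, 108 mm wide, 159 mm high; origin under its centre. Bystander
- mug: Terracotta mug, 82 mm wide, 92 mm high; origin under its centre. Bystander
- scoop: Yellow measuring scoop, bowl 46 mm wide and 34 mm high, handle 90 mm to its -x; origin under the bowl. Bystander
- spoon: Bamboo spoon, 280 mm long, lying flat. Bystander
- sugar: Amber glass sugar jar, 76 mm wide, 110 mm high; origin under its centre. Bystander

How it is judged (in metres and radians):
On the way, in this order (a step that is already met when the one before it is completed fails the run):
1. the clip is swung up and stays fully open (value of joint clip above 1.4 rad), for 0.2 s.
2. with the clip open, the blade is pressed home under the bridge against the end stop (2 N or more for 0.2 s) (value of joint clip above 1.2 rad and contact force between grater and tailblock above 2 N and x of grater_nose in the frame of stand between 0.0715 and 0.101 m and y of grater_nose in the frame of stand between -0.004 and 0.004 m and angle between the x axis of grater and the x axis of stand, either way round below 0.06 rad and angle between grater's own z axis and vertical below 0.05 rad and z of grater_nose in the frame of stand below 0.075 m), for 0.2 s.
At the end, for the whole second after the job is handed in: The grater lies level on the rails, in line (0.06 rad), its nose under the bridge, within 4 mm of the middle and within 2 mm of the end stop, at rest; the clip is down on the blade (angle 0.03 to 0.13 rad) and its pad presses with over 2 N (value of joint clip between 0.03 and 0.13 rad and contact force between clip_pad and grater above 2 N and x of grater_nose in the frame of stand between 0.0715 and 0.101 m and y of grater_nose in the frame of stand between -0.004 and 0.004 m and angle between the x axis of grater and the x axis of stand, either way round below 0.06 rad and angle between grater's own z axis and vertical below 0.05 rad and z of grater_nose in the frame of stand below 0.075 m and distance between stop_c0 and grater_nose below 0.0075 m and linear speed of grater below 0.01 m/s); the robot touches nothing.
It fails at once if the blade is rammed: more than 10 N against the end stop (contact force between grater and tailblock above 10 N).
It fails at once if the clip is let snap down (faster than 4 rad/s) (velocity of joint clip below -4 rad/s).
It fails at once if the moka pot, canister, mug, scoop, spoon or sugar jar is moved by more than 40 mm (distance of any of moka, canister, mug, scoop, spoon, sugar from where it was at the start of the episode above 0.04 m).
It also fails if it takes over 72 s, if anything falls off the work surface, if the arm or the gripper's body presses on something with over 40 N, if the wrist force passes 120 N, or if a joint passes its speed limit or range.

## Working session

There is one attempt and no reset: what is moved stays moved. The work goes in short steps, Python scripts to look and compute and a tool call to move; the robot and the scene stay as the last step left them, time stands still between calls to the robot, and variables do not carry over. Pictures are saved under pics/ and viewed, at most 10 in all, crops included, and the job is handed in when it is done.

Besides the shell and the picture viewer there is one more tool, called after "Emit:" as name(argument=value, ...) on one line, values as JSON. arm_command: Moves the arm, as the interface text tells. Its arguments: {"type":"object","properties":{"series":{"type":"string"},"force":{"type":"number"}},"required":["series"]}

```bash
mkdir -p pics; ls
python3 - <<'E'
from workcell import *
import cv2
s=state();print(s)
for n in("top","side"):
    c=read_camera(n);cv2.imwrite(f"pics/{n}0.png",cv2.resize(c["image"][:,:,::-1],(800,600),interpolation=cv2.INTER_CUBIC))
    print(n,{k:v for k,v in c.items() if k!="image"})
E
```

```text
pics
{'time': 0.0, 'joint_positions': array([ 1.21911355e+00,  2.64776261e-01,  1.60538146e+00, -2.22098607e-05,
        1.27370611e+00, -3.69098540e-02]), 'dq': array([-1.04249717e-03,  2.51846413e-05, -9.67884586e-04, -2.71450112e-04,
        1.88498033e-03,  2.93518280e-03]), 'joint_torque': array([-1.34483958e-03, -5.15134227e+01, -3.67304063e+01, -4.80882609e-04,
        1.34399461e-02, -1.23290572e-06]), 'eef_pos': array([208.72397542, 641.08877164, 207.34249358]), 'eef_rot': array([-3.13932224e+00, -6.26022386e-05,  2.82682618e+00]), 'contact_force': array([ 0.26262209, -0.19144337, -0.63155861]), 'ft_torque': array([-0.0168336 ,  0.03052536,  0.10619199]), 'gripper_force': 0.0, 'finger_gap': 85.42543077152749}
top {'fx': 481.7932255899798, 'fy': 481.7932255899798, 'cx': 259.50884178297684, 'cy': 190.13694169797074, 'dist_coeffs': array([-0.17109714,  0.        ,  0.        ,  0.        ,  0.        ]), 'extrinsics': array([[ 2.68013069e-02, -9.99605944e-01, -8.34541453e-03,
        -1.41045024e+01],
       [-9.89231070e-01, -2.53196255e-02, -1.44155492e-01,
         5.80603185e+02],
       [ 1.43887384e-01,  1.21190989e-02, -9.89519857e-01,
         1.53657645e+03],
       [ 0.00000000e+00,  0.00000000e+00,  0.00000000e+00,
         1.00000000e+00]])}
side {'fx': 417.446357538746, 'fy': 417.446357538746, 'cx': 248.4732728521106, 'cy': 189.71739352452826, 'dist_coeffs': array([-0.09614228,  0.        ,  0.        ,  0.        ,  0.        ]), 'extrinsics': array([[ 8.18725048e-01, -5.74081256e-01,  1.09548251e-02,
        -4.59314036e+02],
       [-4.27714436e-01, -6.22491059e-01, -6.55412269e-01,
         2.96186580e+02],
       [ 3.83079179e-01,  5.31916905e-01, -7.55191862e-01,
         1.07434587e+03],
       [ 0.00000000e+00,  0.00000000e+00,  0.00000000e+00,
         1.00000000e+00]])}
```

View pics/top0.png

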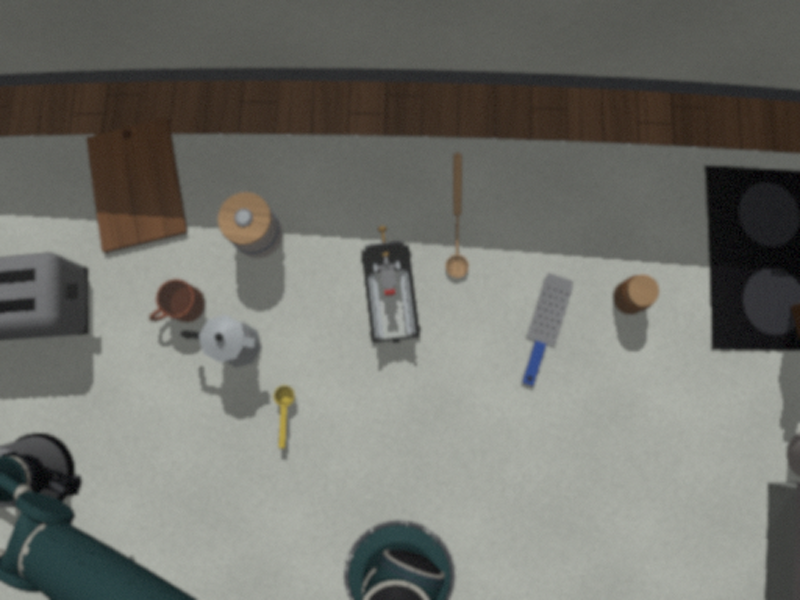

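View pics/side0.png

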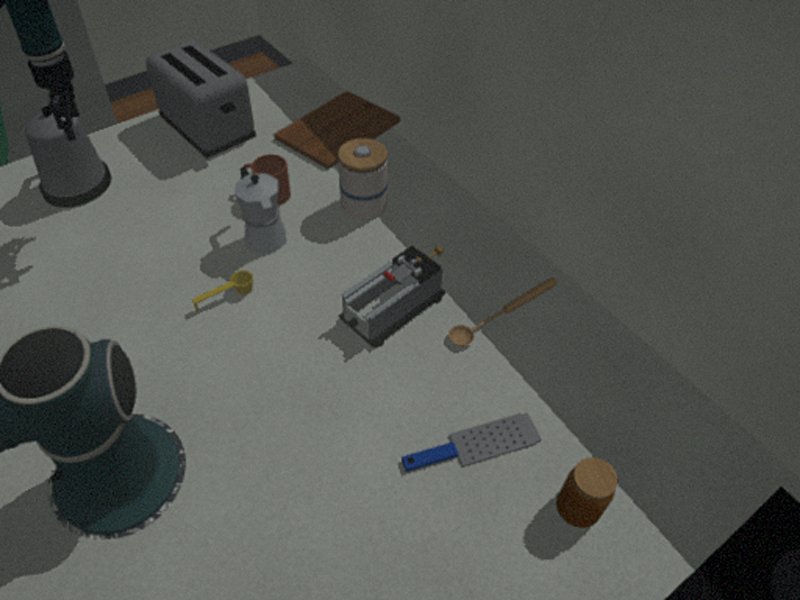

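```bash
cat > h.py <<'E'
import numpy as np, cv2
from workcell import *
from scipy.optimize import least_squares
def cam(n,k=1):
    fs=[read_camera(n) for _ in range(k)]
    c=fs[0]; c["image"]=np.mean([f["image"] for f in fs],0).astype(np.uint8)
    c["K"]=np.array([[c["fx"],0,c["cx"]],[0,c["fy"],c["cy"]],[0,0,1]]); return c
def proj(c,P):
    E=c["extrinsics"]; P=np.atleast_2d(np.float64(P))
    return cv2.projectPoints(P,cv2.Rodrigues(E[:3,:3])[0],E[:3,3],c["K"],c["dist_coeffs"])[0][:,0]
def at_z(c,uv,z):
    uv=np.float64(uv).reshape(-1,1,2); E=c["extrinsics"]
    n=cv2.undistortPoints(uv,c["K"],c["dist_coeffs"])[:,0]
    d=np.c_[n,np.ones(len(n))]@E[:3,:3]; o=-E[:3,:3].T@E[:3,3]
    return o+d*((z-o[2])/d[:,2])[:,None]
def crop(c,x0,y0,w,h,s): return cv2.resize(c["image"][y0:y0+h,x0:x0+w,::-1],None,fx=s,fy=s,interpolation=cv2.INTER_CUBIC)
def place(pose,P):  # pose x,y,yaw ; P local
    P=np.atleast_2d(np.float64(P)); a=pose[2]; R=np.array([[np.cos(a),-np.sin(a),0],[np.sin(a),np.cos(a),0],[0,0,1]])
    return P@R.T+[pose[0],pose[1],0]
E
python3 - <<'E'
from h import *
t=cam("top",4);s=cam("side",4)
import pickle;pickle.dump((t,s),open("f0.pkl","wb"))
A=np.hstack([crop(t,222,145,56,75,8)[:600],])
B=np.vstack([crop(s,210,155,80,70,4),crop(s,250,255,80,50,4)])
B=np.vstack([B,np.zeros((600-len(B),B.shape[1],3),np.uint8)])
cv2.imwrite("pics/c1.png",np.hstack([A,B])[:,:800])
for n,c in(("top",t),("side",s)):
    im=cv2.cvtColor(c["image"],cv2.COLOR_RGB2HSV); r=c["image"].astype(int)
    b=(r[...,2]>r[...,0]+40)&(r[...,2]>r[...,1]+30)
    k,l,st,ce=cv2.connectedComponentsWithStats(b.astype(np.uint8));i=1+st[1:,4].argmax();print(n,"blue",st[i],ce[i],at_z(c,ce[i],10))
    d=(r[...,0]>r[...,1]+50)&(abs(r[...,1]-r[...,2])<25)
    k,l,st,ce=cv2.connectedComponentsWithStats(d.astype(np.uint8))
    for i in range(1,k):
        if 225<ce[i][0]<290 and 140<ce[i][1]<220: print("red",st[i],ce[i],at_z(c,ce[i],104))
E
```

```text
top blue [335 218  14  28 186] [341.57526882 231.62903226] [[ 453.31456991 -274.45727525   10.        ]]
red [247 185   5   3  12] [249.25 186.25] [[583.30480586  32.99953586 104.        ]]
side blue [258 283  35  18 288] [275.46180556 291.36458333] [[ 453.67397513 -276.78499108   10.        ]]
red [247 174   5   4  12] [248.91666667 175.66666667] [[583.72795705  32.09384234 104.        ]]
```

View pics/c1.png

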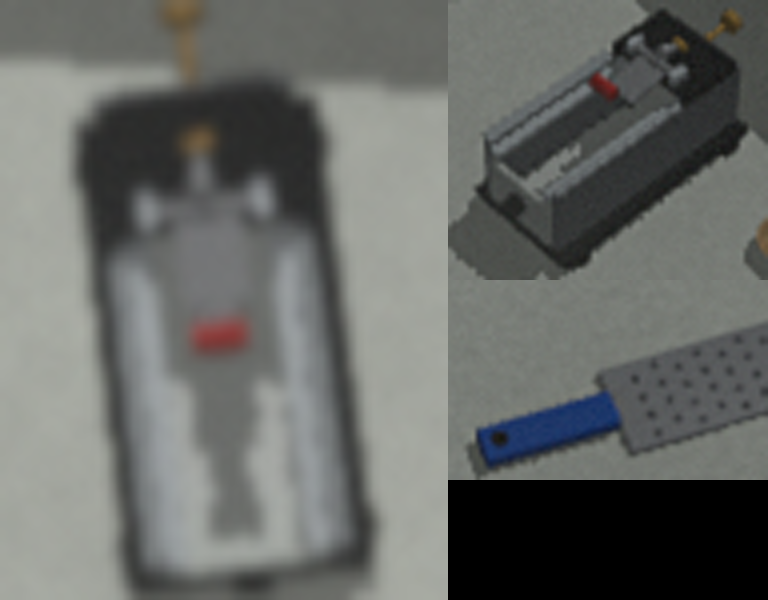

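Run:
```python
from h import *
import pickle
t,s=pickle.load(open("f0.pkl","rb"))
g=cv2.GaussianBlur(cv2.cvtColor(t["image"],cv2.COLOR_RGB2GRAY).astype(np.float32),(0,0),.7)
L=[];R=[]
def sub(d,i): 
    a,b,c=d[i-1],d[i],d[i+1]; return i+.5*(a-c)/(a-2*b+c)
for v in range(162,211):
    d=-np.gradient(g[v]); i=228+d[228:245].argmax(); L.append((sub(d,i),v))
    e=-d; i=258+e[258:275].argmax(); R.append((sub(e,i),v))
for nm,Q in(("L",L),("R",R)):
    P=at_z(t,Q,8)[:,:2]
    c=np.polyfit(P[:,0],P[:,1],1)
    for _ in range(5):
        r=P[:,1]-np.polyval(c,P[:,0]); k=abs(r)<1.5; c=np.polyfit(P[k,0],P[k,1],1)
    print(nm,k.sum(),r[k].std(),np.arctan(c[0]),np.polyval(c,[500,580,700]))
# knob triangulated + lugs
def tri(a,b):
    f=lambda p:np.r_[(proj(t,p)-a).ravel(),(proj(s,p)-b).ravel()]
    q=least_squares(f,[600,30,90]);return q.x,q.cost
print("knob",tri((222+219/8-.4,145+335/8-.4),(210+605/4-.4,155+85/4-.4)))
for c in(t,s): pass
print("lugs",at_z(t,[(222+147/8-.4,145+210/8-.4),(222+262/8-.4,145+197/8-.4)],93))
print("lugs side",at_z(s,[(210+187/4-.4,155+43/4-.4),(210+232/4-.4,155+72/4-.4)],93))
# grater fit: handle + blade masks
im=t["image"].astype(int)
b=((im[...,2]>im[...,0]+35)&(im[...,2]>im[...,1]+25)).astype(np.uint8); b[:,:300]=0
pts=np.argwhere(b)[:,::-1]; P=at_z(t,pts,14)[:,:2]
m=P.mean(0);u=np.linalg.svd(P-m)[2][0];u*=np.sign(u[0]);print("handle",m,u,np.arctan2(u[1],u[0]),np.ptp((P-m)@u),((P-m)@u).min(),((P-m)@u).max())
for cn,c in(("top",t),("side",s)):
    im=c["image"].astype(int); 
# blade: darker than counter
gg=cv2.cvtColor(t["image"],cv2.COLOR_RGB2GRAY); print(gg[200,330:380]); print(gg[190,335:380])
```

```text
L 49 0.5495771615845414 0.14480049243529824 [ 74.79195203  86.45763781 103.95616647]
R 48 0.4828464674855568 0.15740227171687293 [-32.56153266 -19.86431747  -0.81849468]
knob (array([746.61713263, -63.92512198,  53.08472381]), np.float64(2886.7240734288234))
lugs [[633.93588994  64.4675966   93.        ]
 [640.34959257  18.75126673  93.        ]]
lugs side [[633.32648177  62.81604197  93.        ]
 [643.52154034  18.79671697  93.        ]]
handle [ 452.76908106 -273.86573007] [ 0.95666936 -0.29117647] -0.2954563594500901 92.69217662687922 -46.653198005090154 46.038978621789056
[166 165 166 166 165 163 164 167 168 167 160 147 132 122 119 118 119 119
 119 118 119 120 114 113 118 119 116 116 120 123 126 136 151 159 162 163
 166 166 163 163 163 164 163 164 164 164 165 164 163 165]
[167 166 167 167 168 169 168 168 164 148 130 120 118 117 118 118 112 110
 114 116 112 112 118 118 117 118 119 121 128 141 158 165 166 165 164 164
 164 163 163 164 165 165 164 162 161]
```

```bash
cat >> h.py <<'E'
from scipy.spatial.transform import Rotation as Ro
ST=np.array([568.5,30.9,0.152])
def rowto(pos,yaw,st=None,pitch=0):
    """shares to reach pos (mm), tool down at yaw, from the measured pose"""
    st=st or state(); R0=Ro.from_euler("xyz",st["eef_rot"])
    Rt=Ro.from_euler("xyz",[np.pi,pitch,yaw])
    return np.round(np.r_[R0.inv().apply(np.array(pos)-st["eef_pos"])/400,(R0.inv()*Rt).as_rotvec()/(np.pi/4)],4)
def instand(st=None):
    st=st or state(); a=ST[2]; d=st["eef_pos"][:2]-ST[:2]
    return np.round([st["time"],np.cos(a)*d[0]+np.sin(a)*d[1],-np.sin(a)*d[0]+np.cos(a)*d[1],st["eef_pos"][2],(st["eef_rot"][2]-a)%np.pi],4),np.round(st["eef_rot"],4),np.round(st["contact_force"],2),np.round(st["ft_torque"],3),round(st["finger_gap"],1),round(st["gripper_force"],1)
E
python3 - <<'E'
from h import *
print(rowto([583.3,33.1,260],.152+np.pi), rowto([390,340,260],.152+np.pi))
# blade lines
import pickle
t,s=pickle.load(open("f0.pkl","rb"))
g=cv2.GaussianBlur(cv2.cvtColor(t["image"],cv2.COLOR_RGB2GRAY).astype(np.float32),(0,0),.7)
def fit(Q,z):
    P=at_z(t,Q,z)[:,:2];c=np.polyfit(P[:,0],P[:,1],1)
    for _ in range(4):
        r=P[:,1]-np.polyval(c,P[:,0]);k=abs(r)<1.5;c=np.polyfit(P[k,0],P[k,1],1)
    return c,k.sum()
L=[];R=[]
for v in range(184,212):
    d=-np.gradient(g[v]);m=int(352-(v-198)*.28)
    for A,e,lo,hi in((L,d,m-16,m-4),(R,-d,m+4,m+17)):
        i=lo+e[lo:hi].argmax();a,b,c=e[i-1],e[i],e[i+1];A.append((i+.5*(a-c)/(a-2*b+c),v))
for z,Q in((5,L),(5,R)):
    c,k=fit(Q,z);print(k,np.arctan(c[0]),np.polyval(c,[450,550]))
# nose end by line along axis
im=t["image"].astype(int)
E
```

```text
[-1.3610e+00 -1.1572e+00 -1.2830e-01 -1.0000e-04 -0.0000e+00 -5.9430e-01] [-6.639e-01 -5.773e-01 -1.283e-01 -1.000e-04 -0.000e+00 -5.943e-01]
28 -0.29831255055896305 [-239.77501051 -270.52383979]
28 -0.293595970232165 [-307.53095792 -337.76427816]
```

Emit:
arm_command(series="0 0 -0.12 0 0 0 1; -0.66 -0.58 -0.128 0 0 -0.594 0;-0.66 -0.58 -0.128 0 0 -0.594 0;-0.66 -0.58 -0.128 0 0 -0.594 0;-0.66 -0.58 -0.128 0 0 -0.594 0;-0.66 -0.58 -0.128 0 0 -0.594 0;-0.66 -0.58 -0.128 0 0 -0.594 0;-0.66 -0.58 -0.128 0 0 -0.594 0", force=60)

```text
time: 1.5
eef_pos: [389.5, 337.4, 260.3]
eef_rot: [-3.142, 0.001, -2.994]
contact_force: [-0.1, 0.1, -0.2]
finger_gap: 43.0
gripper_force: 0.0
```

```bash
python3 -c "
from h import *
print(instand(),state()['eef_pos'],rowto([583.3,33.1,180],.152+np.pi))"
```

```text
(array([   1.5   , -130.5506,  330.0647,  260.3313,    3.1371]), array([-3.1416e+00,  1.0000e-03, -2.9941e+00]), array([-0.1 ,  0.13, -0.19]), array([-0.028, -0.027, -0.029]), 43.0, 0.0) [389.4777671  337.39171285 260.33129525] [-3.673e-01 -8.237e-01  2.012e-01 -1.000e-04  1.300e-03 -5.700e-03]
```

Emit:
arm_command(series="-0.367 -0.824 0 0 0 -0.006 -0.1;-0.367 -0.824 0 0 0 -0.006 -0.1;-0.367 -0.824 0 0 0 -0.006 -0.1;-0.367 -0.824 0 0 0 -0.006 -0.1;-0.367 -0.824 0 0 0 -0.006 -0.1;-0.367 -0.824 0 0 0 -0.006 -0.1;-0.367 -0.824 0.2 0 0 -0.006 -0.1;-0.367 -0.824 0.326 0 0 -0.006 -0.1;-0.367 -0.824 0.326 0 0 -0.006 -0.1;-0.367 -0.824 0.326 0 0 -0.006 -0.1")

```text
time: 2.75
eef_pos: [584.0, 36.8, 130.7]
eef_rot: [3.142, 0.001, -2.984]
contact_force: [-0.1, 0.2, 0.9]
finger_gap: 38.6
gripper_force: 0.0
```

Run:
```python
from h import *
print(instand())
t=cam("top",2);s=cam("side",2)
cv2.imwrite("pics/c2.png",np.hstack([crop(t,225,145,50,75,8),crop(s,215,125,50,75,8)])[:,:800])
```

```text
(array([2.750000e+00, 1.618380e+01, 3.447500e+00, 1.306797e+02,
       5.400000e-03]), array([ 3.1415e+00,  1.0000e-03, -2.9842e+00]), array([-0.06,  0.2 ,  0.91]), array([-0.04 , -0.026, -0.03 ]), 38.6, 0.0)
```

View pics/c2.png

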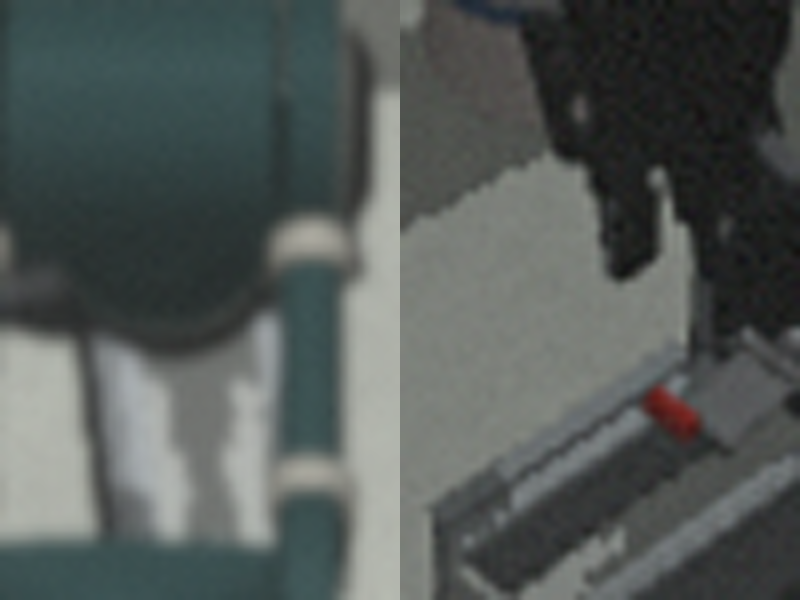

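Run:
```python
from h import *
import pickle
t,s=pickle.load(open("f0.pkl","rb"))
print(instand(),state()['eef_pos'])
print(at_z(s,[(248.6,176.5)],102),at_z(t,[(222+219/8-.44,145+335/8-.44)],102))
print(rowto([583.5,32.8,91],.152+np.pi))
```

```text
(array([2.950000e+00, 1.775840e+01, 2.764000e+00, 1.330419e+02,
       5.000000e-03]), array([-3.1408,  0.0058, -2.9846]), array([0.54, 0.74, 1.19]), array([ 0.   , -0.016, -0.003]), 38.3, 0.0) [585.63518508  36.32102226 133.04186974]
[[582.10455222  31.37425739 102.        ]] [[582.99541721  34.04377676 102.        ]]
[ 0.0073 -0.0078  0.1051 -0.0009  0.0074  0.0063]
```

Emit:
arm_command(series="0.006 -0.008 0.03 0 0.005 0.006 -0.1;0.006 -0.008 0.07 0 0.005 0.006 -0.1;0.006 -0.008 0.1 0 0.005 0.006 -0.1;0.006 -0.008 0.1 0 0.005 0.006 -0.1;0.006 -0.008 0.1 0 0.005 0.006 -0.1")

```text
time: 3.58
eef_pos: [581.2, 32.3, 89.2]
eef_rot: [3.142, -0.004, -2.99]
contact_force: [0.3, 0.1, -0.1]
finger_gap: 38.7
gripper_force: 0.0
```

Run:
```python
from h import *
print(instand(),state()['eef_pos'])
s=cam("side",2)
cv2.imwrite("pics/c3.png",crop(s,215,135,60,60,8))
print(rowto([583,32.8,92],.152+np.pi))
```

```text
(array([ 3.575 , 12.7996, -0.5077, 89.2359,  3.1413]), array([ 3.1415, -0.0043, -2.9899]), array([ 0.32,  0.07, -0.09]), array([-0.03 ,  0.008, -0.009]), 38.7, 0.0) [581.22889687  32.33623809  89.23589431]
[-0.0032  0.0006 -0.0051 -0.0001 -0.0038 -0.0003]
```

View pics/c3.png

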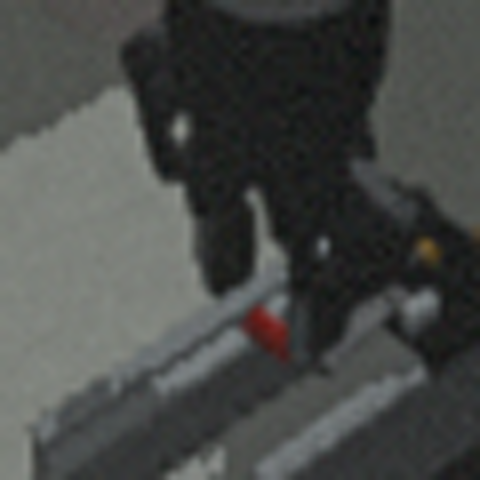

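Emit:
arm_command(series="0 0 0.008 0 0 0 -0.1;0 0 0.008 0 0 0 -0.3;0 0 0.008 0 0 0 -0.5;0 0 0.008 0 0 0 -0.6;0 0 0.008 0 0 0 -0.7;0 0 0.008 0 0 0 -0.8;0 0 0.008 0 0 0 -0.8", force=40)

```text
time: 4.55
eef_pos: [581.2, 32.3, 86.3]
eef_rot: [3.142, -0.004, -2.99]
contact_force: [-0.6, 0.3, -0.2]
finger_gap: 8.7
gripper_force: 0.0
```

Run:
```python
from h import *
print(instand(),state()['eef_pos'])
s=cam("side",2)
cv2.imwrite("pics/c4.png",crop(s,215,135,60,60,8))
```

```text
(array([ 4.55  , 12.7936, -0.5051, 86.2611,  3.1414]), array([ 3.1416, -0.004 , -2.9898]), array([-0.64,  0.27, -0.19]), array([-0.034, -0.025, -0.028]), 8.7, 0.0) [581.22260326  32.33784318  86.26113029]
```

View pics/c4.png

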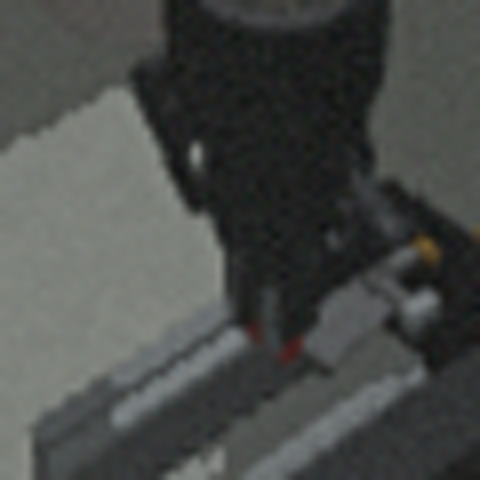

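Run:
```python
from h import *
s=cam("side");t=cam("top");p=state()['eef_pos']
f=lambda P:np.round((proj(s,P)-[215,135])*8+4)
print("tcp",f(p),"grasp",f(p+[0,0,19]),"z",p[2])
for n,l in(("knob",[15,0,102]),("knobL",[15,11,102]),("knobR",[15,-11,102]),("front in wallR",[-70,-34,77]),("frontL",[-70,34,84]),("axis",[70,0,90])): print(n,f(place(ST,l)))
i=s["image"].astype(int);m=(i[...,0]>i[...,1]+40)&(i[...,0]>i[...,2]+30);m[:165]=0;m[195:]=0;m[:,:235]=0;m[:,262:]=0
print(np.argwhere(m)[:,::-1]-[215,135])
```

```text
tcp [[269. 364.]] grasp [[269. 329.]] z 86.27256892477355
knob [[273. 332.]]
knobL [[252. 316.]]
knobR [[293. 348.]]
front in wallR [[167. 548.]]
frontL [[ 42. 431.]]
axis [[377. 281.]]
[]
```

Run:
```python
from h import *
import pickle
f0=pickle.load(open("f0.pkl","rb"))[1]["image"].astype(int)
i=cam("side",4)["image"].astype(int)
for nm,q in(("before",f0),("now",i)):
    print(nm)
    for v in range(170,184): print(v," ".join("%4d"%(q[v,u,0]-q[v,u,1]) for u in range(240,258)),"|"," ".join("%3d"%q[v,u,1] for u in range(240,258)))
```

```text
before
170   -4   -4   -5   -2   -4   -7   -5   -5   -4   -3   -3   -4   -4   -1   -4   -2   -1   -4 | 121 123 124 122 116 105 100 105  99  82  70  59  72  71  68  60  76  86
171   -4   -6   -3   -3   -5   -5   -7   -7   -4   -6   -5   -3   -3   -4   -2   -2   -3   -2 | 122 123 115 110 106 105 105 104  84  84  71  68  73  75  80  79  84  85
172   -3   -6   -4   -5   -6   -6   -8   -3   -4   -7   -7   -4   -4   -2   -2   -1   -4   -2 | 124 117 108 103 107 103  93  74  82 111 106  73  70  75  81  89  85  83
173   -4   -4   -4   -7   -4   -6   16   41   10   -9   -8   -6   -3    0   -3   -2   -1   -1 | 112 107 102 106 104  85  59  52  96 121  91  74  76  85  85  86  82  82
174   -4   -5   -5   -4   -6    6   50   64   51   23    0   -8   -4   -4   -4   -2   -2   -1 | 106 105 106  92  76  56  32  39  62  88  72  78  85  85  83  85  84  85
175   -5   -5   -3   -5   -3   25   46   60   71   63   42    2   -5   -2   -3   -1    0   -1 | 105 104  80  71  71  46  30  29  31  49  55  80  89  86  84  84  83  84
176   -4   -3   -5   -6   -8   14   31   45   53   69   70   52   13   -4   -4   -1  
[... 2914 characters left out ...]
  38  47  61  73  93  89  79
180   -6   -5   -5   -1   -3   -3   -2   -2   -1    4   17    9   -1   -3   -2   -1   -1   -4 | 124 106  87  63  56  54  52  54  50  50  39  44  48  42  48  69  74  76
181   -5   -5   -1   -2   -3   -4    3   -2   -3   -2   -2   -3   -3   -3   -1    0   -2   -2 | 108  85  58  56  55  54  48  58  53  56  53  49  46  51  59  46  54  79
182   -6   -4   -3   -1   -3   -4   -1   -2   -4   -4   -2   -4   -2   -3   -2   -2   -3   -5 |  76  57  54  54  53  56  50  54  54  50  55  53  65  76  78  70  78  82
183   -5   -4   -2   -2   -1   -1   -3   -3   -4   -1   -4   -3   -3   -1   -3   -4   -2   -4 |  55  55  56  52  52  51  57  53  52  51  61  79  80  82  84  82  81  82
```

Emit:
arm_command(series="0 0 0.005 0 0 0 -0.8;0 0 0.01 0 0 0 -0.8;0 0 0.0125 0 0 0 -0.8")

```text
time: 5.32
eef_pos: [581.6, 32.3, 84.8]
eef_rot: [-3.141, -0.003, -2.99]
contact_force: [-9.7, 0.3, 22.7]
finger_gap: 8.3
gripper_force: 11.3
```

Run:
```python
from h import *
print(instand())
i=cam("side",4)["image"].astype(int);t=cam("top")
for v in range(172,184): print(v," ".join("%4d"%(i[v,u,0]-i[v,u,1]) for u in range(242,256)),"|"," ".join("%3d"%i[v,u,1] for u in range(242,256)))
```

```text
(array([ 5.325 , 13.1745, -0.602 , 84.822 ,  3.1415]), array([-3.1414, -0.0035, -2.9897]), array([-9.68,  0.35, 22.66]), array([-3.90e-02,  1.68e+00, -1.00e-03]), 8.3, 11.3)
172   -5   -3   -3   -4   -1   -2   -2   -4   -5   -2   -1   -1    1   -1 | 116  73  60  34  28  38  63  60  35  31  31  27  35  61
173   -5   -5   -2    0   -1    0   -4   -3   -1   -1   -2   -2   -1   -3 | 111  97  57  32  34  40  66  62  30  34  32  29  39  87
174   -6   -5   -3   -3    0   -3   -4    0   -5   -1   -1   -3   -3   -2 | 111 100  64  33  31  38  63  60  40  33  30  35  40  93
175   -3   -3   -5   -1    3   -2   -3   -2   -3    1   -4   -1   -2   -1 |  87  70  66  35  29  39  61  56  33  31  30  33  49  89
176   -6   -5   -6    5   30    8   -4   -4   -1   -1   -2   -3   -3   -2 |  81 110 114  74  34  40  61  53  33  28  34  58  86  89
177   -5   -5   -8   -5   11   14   -4   -5   -5    0    9   -2   -3   -2 | 111 126 126 107  61  41  61  62  40  32  38  88  92  93
178   -6   -5   -4   -6   -1    5   -3    0   14   24   23   -3   -4   -3 | 127 123 108  88  62  46  61  57  39  28  48  80  92  93
179   -6   -4   -5   -2   -2   -1   -1   14   36   38   12   -4   -3    0 | 116 100  78  63  51  53  53  48  31  29  42  64  75  91
180   -5   -4    0   -1   -1   -2   -4    1   16    8   -4    0   -2   -2 |  88  68  53  51  50  53  55  49  43  48  48  42  48  69
181   -5   -1   -4   -2   -2   -3   -1   -3    1   -2   -2   -1   -2   -1 |  63  54  51  52  54  52  52  52  53  52  44  51  56  44
182   -2   -2   -3   -2   -5   -1   -3   -1   -3   -3   -1   -3   -5    0 |  54  51  55  49  52  53  53  50  52  56  61  79  79  73
183   -5    1   -5   -5   -1    0   -3   -3   -2   -4   -4   -2   -2   -2 |  52  54  56  55  50  51  48  53  59  76  81  80  82  81
```

Emit:
arm_command(series="0 0 -0.04 0 0 0 -0.8;0 0 -0.04 0 0 0 -0.2;0 0 -0.04 0 0 0 -0.2;0 0 -0.04 0 0 0 -0.2;0 0 -0.02 0 0 0 -0.2;0 0 0 0 0 0 -0.2;0 0 0.01 0 0 0 -0.2;0 0 0.02 0 0 0 -0.2;0 0 0.02 0 0 0 -0.2")

```text
time: 6.7
eef_pos: [580.9, 32.3, 72.8]
eef_rot: [3.142, -0.005, -2.99]
contact_force: [0.6, 0.1, -1.2]
finger_gap: 34.2
gripper_force: 0.0
```

Run:
```python
from h import *
print(instand())
```

```text
(array([ 6.7   , 12.4383, -0.4909, 72.8158,  3.1413]), array([ 3.1415, -0.0048, -2.9899]), array([ 0.61,  0.06, -1.23]), array([ 0.026, -0.005,  0.038]), 34.2, 0.0)
```

Free of contact; close on the knob.

Emit:
arm_command(series="0 0 0 0 0 0 -0.5;0 0 0 0 0 0 -0.7;0 0 0 0 0 0 -0.7;0 0 0 0 0 0 -0.7", force=40)

```text
time: 7.2
eef_pos: [581.2, 32.8, 73.6]
eef_rot: [3.141, -0.004, -2.99]
contact_force: [-2.1, 4.5, 2.0]
finger_gap: 20.4
gripper_force: 39.3
```

Run:
```python
from h import *
print(instand())
```

```text
(array([ 7.20000e+00,  1.28128e+01, -1.10000e-03,  7.36062e+01,
        3.14130e+00]), array([ 3.1409, -0.0037, -2.9898]), array([-2.06,  4.53,  1.98]), array([0.723, 0.313, 0.037]), 20.4, 39.3)
```

```bash
python3 -c "
import numpy as np
for th in np.r_[np.linspace(0,1.48,16)[1:]]:
    p=np.radians(167.7)-th; print('%.2f: %.4f 0 %.4f 0 0 0 -0.7;'%(th,-(56.3*np.cos(p)+55)/400,-(56.3*np.sin(p)-12)/400))"
```

```text
0.10: -0.0036 0 -0.0134 0 0 0 -0.7;
0.20: -0.0085 0 -0.0264 0 0 0 -0.7;
0.30: -0.0147 0 -0.0388 0 0 0 -0.7;
0.39: -0.0221 0 -0.0506 0 0 0 -0.7;
0.49: -0.0306 0 -0.0615 0 0 0 -0.7;
0.59: -0.0401 0 -0.0716 0 0 0 -0.7;
0.69: -0.0506 0 -0.0807 0 0 0 -0.7;
0.79: -0.0619 0 -0.0887 0 0 0 -0.7;
0.89: -0.0740 0 -0.0956 0 0 0 -0.7;
0.99: -0.0867 0 -0.1013 0 0 0 -0.7;
1.09: -0.0999 0 -0.1056 0 0 0 -0.7;
1.18: -0.1134 0 -0.1087 0 0 0 -0.7;
1.28: -0.1272 0 -0.1104 0 0 0 -0.7;
1.38: -0.1410 0 -0.1107 0 0 0 -0.7;
1.48: -0.1549 0 -0.1097 0 0 0 -0.7;
```

Emit:
arm_command(series="-0.004 0 -0.013 0 0 0 -0.7;-0.009 0 -0.026 0 0 0 -0.7;-0.015 0 -0.039 0 0 0 -0.7;-0.022 0 -0.051 0 0 0 -0.7;-0.031 0 -0.062 0 0 0 -0.7;-0.04 0 -0.072 0 0 0 -0.7;-0.04 0 -0.072 0 0 0 -0.7", force=50)

```text
time: 8.07
eef_pos: [595.9, 35.0, 101.5]
eef_rot: [3.141, -0.007, -2.99]
contact_force: [-2.2, 4.2, -5.7]
finger_gap: 19.9
gripper_force: 49.1
```

Run:
```python
from h import *
print(instand())
```

```text
(array([ 8.075000e+00,  2.768080e+01, -6.720000e-02,  1.015166e+02,
        3.141400e+00]), array([ 3.1408, -0.0072, -2.9898]), array([-2.24,  4.17, -5.65]), array([0.795, 0.617, 0.038]), 19.9, 49.1)
```

Emit:
arm_command(series="-0.01 0 -0.009 0 0 0 -0.7;-0.022 0 -0.017 0 0 0 -0.7;-0.034 0 -0.024 0 0 0 -0.7;-0.047 0 -0.029 0 0 0 -0.7;-0.06 0 -0.034 0 0 0 -0.7;-0.073 0 -0.037 0 0 0 -0.7;-0.087 0 -0.038 0 0 0 -0.7;-0.101 0 -0.039 0 0 0 -0.7;-0.115 0 -0.038 0 0 0 -0.7;-0.115 0 -0.038 0 0 0 -0.7")

```text
time: 9.32
eef_pos: [644.5, 42.4, 119.2]
eef_rot: [3.141, -0.001, -2.99]
contact_force: [-1.3, 5.5, 1.2]
finger_gap: 19.9
gripper_force: 49.8
```

Run:
```python
from h import *
print(instand())
s=cam("side",2)
cv2.imwrite("pics/c5.png",crop(s,215,110,70,75,8))
```

```text
(array([  9.325 ,  76.8751,  -0.1502, 119.2186,   3.1413]), array([ 3.1412e+00, -5.0000e-04, -2.9899e+00]), array([-1.28,  5.49,  1.2 ]), array([ 0.925,  0.277, -0.018]), 19.9, 49.8)
```

View pics/c5.png

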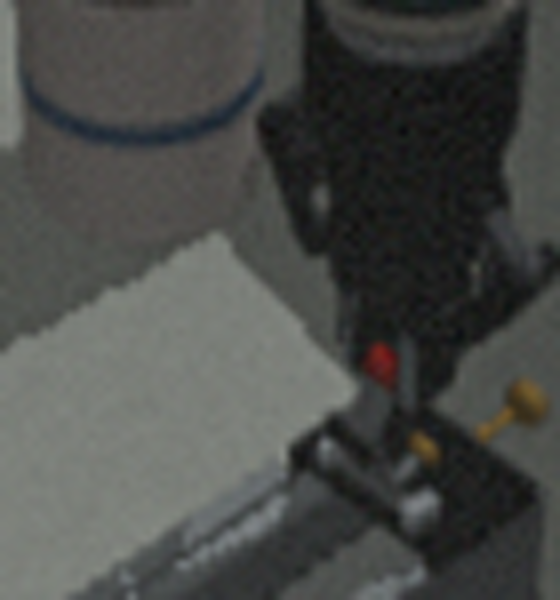

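Emit:
arm_command(series="-0.002 0 0 0 0 0 -0.1;-0.002 0 0 0 0 0 -0.1;-0.002 0 0 0 0 0 -0.1;-0.002 0 -0.1 0 0 0 -0.1;-0.002 0 -0.25 0 0 0 0.2;-0.002 0 -0.3 0 0 0 0.2;-0.002 0 -0.3 0 0 0 0.2")

```text
time: 10.3
eef_pos: [645.3, 41.7, 239.5]
eef_rot: [-3.141, 0.001, -2.99]
contact_force: [-0.2, 0.6, -0.6]
finger_gap: 51.2
gripper_force: 0.0
```

Run:
```python
from h import *
print(instand())
s=cam("side",2);i=s["image"].astype(int)
m=((i[...,0]>i[...,1]+35)&(abs(i[...,1]-i[...,2])<25)); v,u=np.nonzero(m[120:200,225:290]); print(u.mean()+225,v.mean()+120,len(u), proj(s,place(ST,[[78,0,146],[62,0,145]])))
g=place([450.4,-273.7,-.296],[0,0,0]);print(rowto([450.4,-273.7,150],-.296+np.pi))
```

```text
(array([ 10.3   ,  77.5675,  -0.9694, 239.4837,   3.1411]), array([-3.1407e+00,  7.0000e-04, -2.9900e+00]), array([-0.2,  0.6, -0.6]), array([ 0.046, -0.022, -0.036]), 51.2, 0.0)
264.3181818181818 155.27272727272728 22 [[264.13398529 155.16752768]
 [260.28896055 158.01056441]]
[ 0.5935 -0.7068  0.2167 -0.0017 -0.0082  0.57  ]
```

Emit:
arm_command(series="0.2 -0.24 0 0 0 0.2 0;0.594 -0.707 0 0 0 0.57 -0.1;0.594 -0.707 0 0 0 0.57 -0.1;0.594 -0.707 0 0 0 0.57 -0.1;0.594 -0.707 0 0 0 0.57 -0.1;0.594 -0.707 0.2 0 0 0.57 -0.1;0.594 -0.707 0.44 0 -0.004 0.57 -0.1;0.594 -0.707 0.44 0 -0.004 0.57 -0.1;0.594 -0.707 0.44 0 -0.004 0.57 -0.1;0.594 -0.707 0.44 0 -0.004 0.57 -0.1")

```text
time: 11.65
eef_pos: [451.2, -273.4, 62.1]
eef_rot: [-3.141, -0.001, 2.846]
contact_force: [0.8, -0.8, -0.4]
finger_gap: 38.2
gripper_force: 0.0
```

Run:
```python
from h import *
print(state()['eef_pos'],instand()[1:])
s=cam("side",2)
cv2.imwrite("pics/c6.png",crop(s,240,245,75,75,8))
p=state()['eef_pos'];print((proj(s,p)-[240,245])*8+4,(proj(s,p+[0,0,20])-[240,245])*8+4)
print(rowto([450.4,-273.7,20],-.296+np.pi))
```

```text
[ 451.19690606 -273.44264273   62.12617042] (array([-3.1410e+00, -1.4000e-03,  2.8456e+00]), array([ 0.77, -0.78, -0.37]), array([-0.058,  0.002, -0.   ]), 38.2, 0.0)
[[293.5250413 289.9198195]] [[297.53764978 258.81717334]]
[ 0.0084  0.0002  0.1117 -0.0029  0.0051  0.0008]
```

View pics/c6.png

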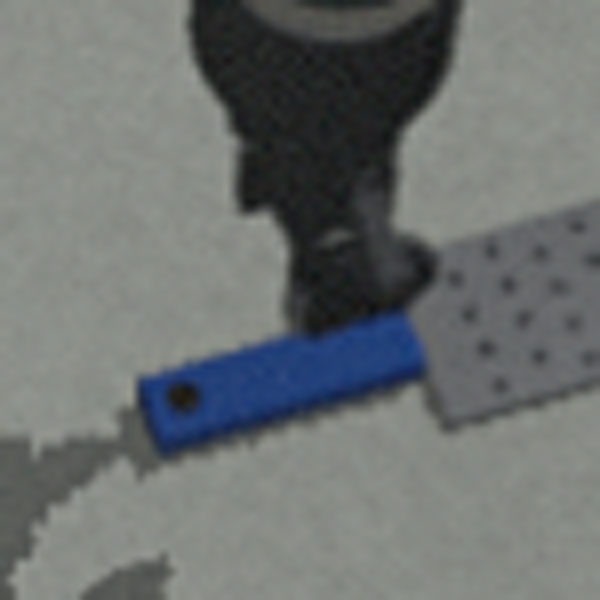

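Emit:
arm_command(series="0.006 0 0.05 0 0.005 0 -0.1;0.006 0 0.1 0 0.005 0 -0.1;0.006 0 0.13 0 0.005 0 -0.1;0.006 0 0.143 0 0.005 0 -0.1;0.006 0 0.143 0 0.005 0 -0.1")

```text
time: 12.38
eef_pos: [448.8, -273.0, 4.6]
eef_rot: [-3.141, -0.005, 2.846]
contact_force: [-0.5, 0.5, 0.2]
finger_gap: 38.3
gripper_force: 0.0
```

Run:
```python
from h import *
print(state()['eef_pos'],instand()[1:])
print(rowto([450.4,-273.7,5],-.296+np.pi))
```

```text
[ 448.78539468 -272.95333281    4.62966647] (array([-3.1406, -0.0047,  2.8458]), array([-0.5 ,  0.54,  0.18]), array([-0.03 ,  0.026,  0.022]), 38.3, 0.0)
[-0.0044 -0.0006 -0.0009 -0.0012 -0.006   0.0002]
```

Emit:
arm_command(series="-0.004 0 0 0 -0.006 0 -0.4;-0.004 0 0 0 -0.006 0 -0.55;-0.004 0 0 0 -0.006 0 -0.6;-0.004 0 0 0 -0.006 0 -0.6", force=25)

```text
time: 12.88
eef_pos: [450.4, -273.6, 5.0]
eef_rot: [-3.14, 0.001, 2.846]
contact_force: [0.2, 0.4, -0.1]
finger_gap: 17.0
gripper_force: 0.0
```

Run:
```python
from h import *
print(state()['eef_pos'],instand()[1:])
```

```text
[ 450.4116601  -273.59313252    4.99971815] (array([-3.1405e+00,  7.0000e-04,  2.8456e+00]), array([ 0.24,  0.42, -0.11]), array([0.01 , 0.073, 0.015]), 17.0, 0.0)
```

Emit:
arm_command(series="0 0 0 0 0 0 -0.15;0 0 0 0 0 0 -0.15;0 0 0.01 0 0 0 -0.15;0 0 0.025 0 0 0 -0.15;0 0 0.0375 0 0 0 -0.15;0 0 0.0375 0 0 0 -0.15")

```text
time: 13.62
eef_pos: [449.6, -273.1, -11.1]
eef_rot: [-3.141, -0.001, 2.846]
contact_force: [0.1, -0.4, -0.3]
finger_gap: 36.4
gripper_force: 0.0
```

Run:
```python
from h import *
print(state()['eef_pos'],instand()[1:])
```

```text
[ 449.6355829  -273.06329503  -11.07623246] (array([-3.1411e+00, -1.3000e-03,  2.8456e+00]), array([ 0.12, -0.44, -0.3 ]), array([-0.038, -0.035,  0.001]), 36.4, 0.0)
```

Emit:
arm_command(series="0 0 0.006 0 0 0 -0.15;0 0 0.0125 0 0 0 -0.15;0 0 0.0125 0 0 0 -0.4;0 0 0.0125 0 0 0 -0.5;0 0 0.0125 0 0 0 -0.6;0 0 0.0125 0 0 0 -0.6", force=30)

```text
time: 14.38
eef_pos: [450.2, -273.5, -15.3]
eef_rot: [-3.141, 0.0, 2.846]
contact_force: [0.0, 0.0, -0.9]
finger_gap: 24.8
gripper_force: 30.0
```

Run:
```python
from h import *
print(state()['eef_pos'],instand()[1:])
```

```text
[ 450.20958469 -273.45222866  -15.26736027] (array([-3.1406e+00,  2.0000e-04,  2.8457e+00]), array([ 0.03,  0.03, -0.89]), array([ 0.034,  0.04 , -0.045]), 24.8, 30.0)
```

Emit:
arm_command(series="0 0 0 0 0 0 -0.25;0 0 0.0075 0 0 0 -0.25;0 0 0.0075 0 0 0 -0.6;0 0 0.0075 0 0 0 -0.6;0 0 0.0075 0 0 0 -0.6;0 0 0.0075 0 0 0 -0.6", force=110)

```text
time: 15.12
eef_pos: [450.5, -273.6, -18.0]
eef_rot: [-3.14, 0.001, 2.846]
contact_force: [-0.2, -0.2, 5.4]
finger_gap: 22.9
gripper_force: 108.7
```

Run:
```python
from h import *
print(state()['eef_pos'],instand()[1:])
```

```text
[ 450.47208594 -273.64791534  -17.95667393] (array([-3.1404e+00,  6.0000e-04,  2.8457e+00]), array([-0.23, -0.16,  5.4 ]), array([ 0.077,  0.192, -0.029]), 22.9, 108.7)
```

Run:
```python
from h import *
p=place(ST,[-160,0,100])[0];print(p,rowto(p,.152+np.pi))
```

```text
[410.34476411   6.67354009 100.        ] [ 3.001e-01  6.408e-01 -2.958e-01 -1.600e-03  5.000e-04 -5.703e-01]
```

Emit:
arm_command(series="0 0 -0.05 0 0 0 -0.7;0 0 -0.15 0 0 0 -0.7;0.03 0.06 -0.296 0 0 -0.05 -0.7;0.1 0.16 -0.296 0 0 -0.14 -0.7;0.17 0.28 -0.296 0 0 -0.25 -0.7;0.24 0.4 -0.296 0 0 -0.36 -0.7;0.28 0.5 -0.296 0 0 -0.46 -0.7;0.3 0.59 -0.296 0 0 -0.53 -0.7;0.3 0.64 -0.296 0 0 -0.57 -0.7;0.3 0.64 -0.296 0 0 -0.57 -0.7;0.3 0.64 -0.296 0 0 -0.57 -0.7")

```text
time: 16.5
eef_pos: [409.6, 6.2, 99.3]
eef_rot: [-3.14, -0.001, -2.99]
contact_force: [0.3, 0.1, -1.1]
finger_gap: 22.6
gripper_force: 108.5
```

Run:
```python
from h import *
print(state()['eef_pos'],instand())
t=cam("top",2);s=cam("side",2)
import pickle;pickle.dump((t,s),open("f1.pkl","wb"))
cv2.imwrite("pics/c7.png",np.hstack([crop(t,220,150,60,85,7)[:595],crop(s,180,140,75,85,5)[:595] if 0 else cv2.copyMakeBorder(crop(s,180,140,75,85,5),0,170,0,0,cv2.BORDER_CONSTANT)[:595]]))
```

```text
[409.55196315   6.15328284  99.32926417] (array([  16.5   , -160.8624,   -0.3942,   99.3293,    3.1413]), array([-3.1403e+00, -1.4000e-03, -2.9899e+00]), array([ 0.35,  0.13, -1.14]), array([-0.017,  0.045, -0.03 ]), 22.6, 108.5)
```

View pics/c7.png

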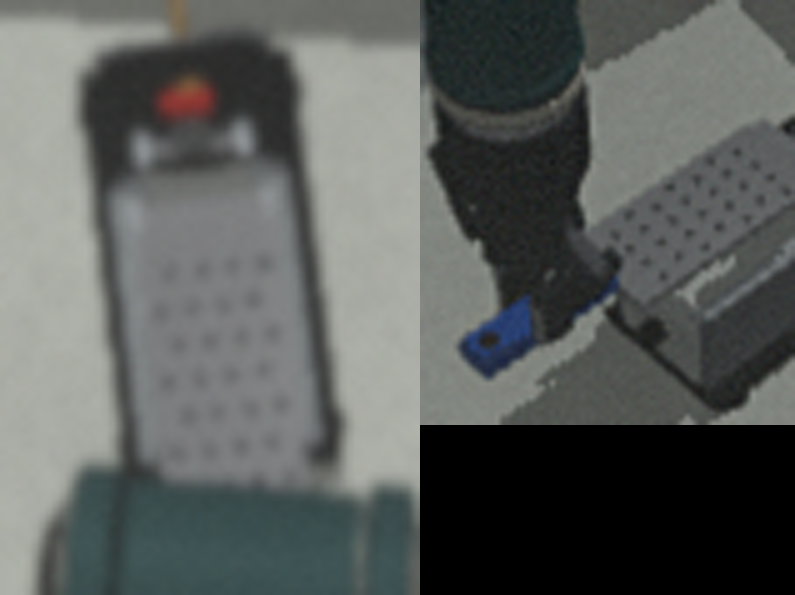

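Emit:
arm_command(series="0 0.002 0.03 0 0 0 -0.7;0 0.002 0.07 0 0 0 -0.7;0 0.002 0.085 0 0 0 -0.7;0 0.002 0.095 0 0 0 -0.7;0 0.002 0.1025 0 0 0 -0.7;0 0.002 0.1025 0 0 0 -0.7")

```text
time: 17.45
eef_pos: [410.1, 7.3, 58.9]
eef_rot: [-3.141, -0.0, -2.99]
contact_force: [0.3, 0.6, -1.0]
finger_gap: 22.5
gripper_force: 108.5
```

Run:
```python
from h import *
print(instand())
```

```text
(array([  17.45  , -160.1333,    0.6302,   58.8586,    3.1414]), array([-3.1405e+00, -1.0000e-04, -2.9897e+00]), array([ 0.33,  0.62, -1.  ]), array([0.004, 0.143, 0.025]), 22.5, 108.5)
```

Emit:
arm_command(series="0 0 0.004 0 0 0 -0.7;0 0 0.008 0 0 0 -0.7;0 0 0.01 0 0 0 -0.7;0 0 0.01 0 0 0 -0.7")

```text
time: 17.95
eef_pos: [410.1, 7.3, 54.9]
eef_rot: [-3.141, -0.0, -2.99]
contact_force: [0.1, -0.5, -0.5]
finger_gap: 22.8
gripper_force: 108.5
```

Run:
```python
from h import *
print(instand())
```

```text
(array([  17.95  , -160.1412,    0.6082,   54.9008,    3.1413]), array([-3.1405, -0.    , -2.9898]), array([ 0.12, -0.48, -0.51]), array([ 0.041,  0.009, -0.002]), 22.8, 108.5)
```

Emit:
arm_command(series="0 0 0.002 0 0 0 -0.7;0 0 0.003 0 0 0 -0.7;0 0 0.003 0 0 0 -0.7")

```text
time: 18.32
eef_pos: [410.2, 7.2, 53.8]
eef_rot: [-3.141, 0.0, -2.99]
contact_force: [-0.7, -0.0, 0.7]
finger_gap: 22.6
gripper_force: 108.6
```

Run:
```python
from h import *
print(instand())
```

```text
(array([  18.325 , -160.0845,    0.5653,   53.8001,    3.1413]), array([-3.1405,  0.    , -2.9899]), array([-0.65, -0.03,  0.68]), array([0.041, 0.055, 0.016]), 22.6, 108.6)
```

Emit:
arm_command(series="-0.01 0 0 0 0 0 -0.7;-0.02 0 0 0 0 0 -0.7;-0.03 0 0 0 0 0 -0.7;-0.04 0 0 0 0 0 -0.7;-0.05 0 0 0 0 0 -0.7;-0.05 0 0 0 0 0 -0.7")

```text
time: 19.08
eef_pos: [430.6, 10.3, 53.8]
eef_rot: [-3.14, 0.001, -2.99]
contact_force: [0.8, -0.0, 0.4]
finger_gap: 22.9
gripper_force: 108.7
```

Run:
```python
from h import *
print(instand())
t,s=cam("top",3),cam("side",3)
# nose position check: brightness profile along the stand axis, at blade top height
for n,c in(("top",t),("side",s)):
    g=cv2.cvtColor(c["image"],cv2.COLOR_RGB2GRAY).astype(np.float32)
    X=np.arange(40,72,2)
    pr=[]
    for x in X:
        uv=proj(c,place(ST,[[x,y,77] for y in range(-20,21,4)])).astype(np.float32)
        pr.append(cv2.remap(g,uv[None,:,0].copy(),uv[None,:,1].copy(),cv2.INTER_LINEAR).mean())
    print(n,list(zip(X.tolist(),np.round(pr).astype(int).tolist())))
```

```text
(array([  19.075 , -139.4308,    0.5348,   53.8305,    3.1413]), array([-3.1404e+00,  8.0000e-04, -2.9899e+00]), array([ 0.81, -0.02,  0.41]), array([-0.   , -0.134,  0.041]), 22.9, 108.7)
top [(40, 99), (42, 99), (44, 99), (46, 98), (48, 98), (50, 97), (52, 95), (54, 92), (56, 87), (58, 80), (60, 73), (62, 69), (64, 69), (66, 77), (68, 86), (70, 93)]
side [(40, 74), (42, 74), (44, 74), (46, 74), (48, 73), (50, 71), (52, 70), (54, 69), (56, 67), (58, 65), (60, 62), (62, 56), (64, 44), (66, 35), (68, 34), (70, 39)]
```

Emit:
arm_command(series="-0.01 0 0 0 0 0 -0.7;-0.02 0 0 0 0 0 -0.7;-0.0275 0 0 0 0 0 -0.7;-0.0275 0 0 0 0 0 -0.7")

```text
time: 19.88
eef_pos: [441.4, 12.0, 53.8]
eef_rot: [-3.14, 0.001, -2.99]
contact_force: [1.3, 1.0, 1.5]
finger_gap: 22.4
gripper_force: 108.8
```

Run:
```python
from h import *
print(instand())
```

```text
(array([  19.875 , -128.5307,    0.5594,   53.7604,    3.1414]), array([-3.1405e+00,  7.0000e-04, -2.9898e+00]), array([1.3 , 1.01, 1.53]), array([ 0.021, -0.146,  0.024]), 22.4, 108.8)
```

Emit:
arm_command(series="-0.0025 0 0 0 0 0 -0.7;-0.005 0 0 0 0 0 -0.7;-0.005 0 0 0 0 0 -0.7")

```text
time: 20.25
eef_pos: [442.6, 12.2, 53.7]
eef_rot: [-3.141, -0.0, -2.99]
contact_force: [-1.3, -0.3, 2.7]
finger_gap: 22.2
gripper_force: 108.8
```

Emit:
arm_command(series="-0.0015 0 0 0 0 0 -0.7;-0.0015 0 0 0 0 0 -0.7")

```text
time: 20.5
eef_pos: [443.3, 12.3, 53.7]
eef_rot: [-3.141, -0.0, -2.99]
contact_force: [-0.8, -1.0, 1.9]
finger_gap: 22.6
gripper_force: 108.8
```

Moving freely; noise only. Continue with 1 mm steps.

Emit:
arm_command(series="-0.0025 0 0 0 0 0 -0.7;-0.0025 0 0 0 0 0 -0.7")

```text
time: 20.75
eef_pos: [444.4, 12.5, 53.7]
eef_rot: [-3.141, -0.0, -2.99]
contact_force: [-0.8, 1.2, 0.7]
finger_gap: 22.4
gripper_force: 108.8
```

Emit:
arm_command(series="-0.0025 0 0 0 0 0 -0.7;-0.0025 0 0 0 0 0 -0.7")

```text
time: 21.0
eef_pos: [445.4, 12.6, 53.7]
eef_rot: [-3.141, 0.0, -2.99]
contact_force: [-0.6, -0.2, 2.5]
finger_gap: 22.3
gripper_force: 108.8
```

Emit:
arm_command(series="-0.0025 0 0 0 0 0 -0.7;-0.0025 0 0 0 0 0 -0.7")

```text
time: 21.25
eef_pos: [446.4, 12.8, 53.7]
eef_rot: [-3.141, 0.0, -2.99]
contact_force: [-0.5, -0.3, 2.1]
finger_gap: 22.6
gripper_force: 108.8
```

Emit:
arm_command(series="-0.0027 0 0 0 0 0 -0.7;-0.0027 0 0 0 0 0 -0.7")

```text
time: 21.5
eef_pos: [447.5, 12.9, 53.7]
eef_rot: [-3.141, 0.0, -2.99]
contact_force: [-0.6, -0.7, 3.1]
finger_gap: 22.8
gripper_force: 108.8
```

Emit:
arm_command(series="-0.0027 0 0 0 0 0 -0.7;-0.0027 0 0 0 0 0 -0.7")

```text
time: 21.75
eef_pos: [448.5, 13.1, 53.7]
eef_rot: [-3.141, 0.0, -2.99]
contact_force: [-0.7, -0.3, 2.0]
finger_gap: 22.5
gripper_force: 108.9
```

Emit:
arm_command(series="-0.0027 0 0 0 0 0 -0.7;-0.0027 0 0 0 0 0 -0.7")

```text
time: 22.0
eef_pos: [449.6, 13.3, 53.7]
eef_rot: [-3.141, 0.0, -2.99]
contact_force: [-1.6, 0.9, 3.0]
finger_gap: 22.6
gripper_force: 108.9
```

Emit:
arm_command(series="-0.0025 0 0 0 0 0 -0.7;-0.0025 0 0 0 0 0 -0.7")

```text
time: 22.25
eef_pos: [450.5, 13.4, 53.7]
eef_rot: [-3.141, -0.0, -2.99]
contact_force: [-0.4, 0.9, 2.6]
finger_gap: 22.5
gripper_force: 108.9
```

Emit:
arm_command(series="-0.0027 0 0 0 0 0 -0.7;-0.0027 0 0 0 0 0 -0.7")

```text
time: 22.5
eef_pos: [451.6, 13.6, 53.7]
eef_rot: [-3.141, 0.0, -2.99]
contact_force: [-0.9, -0.5, 2.0]
finger_gap: 22.6
gripper_force: 108.9
```

Emit:
arm_command(series="-0.003 0 0 0 0 0 -0.7;-0.003 0 0 0 0 0 -0.7")

```text
time: 22.75
eef_pos: [452.9, 13.8, 53.7]
eef_rot: [-3.141, 0.0, -2.99]
contact_force: [-0.7, -0.3, 2.0]
finger_gap: 22.4
gripper_force: 108.9
```

Emit:
arm_command(series="-0.003 0 0 0 0 0 -0.7;-0.003 0 0 0 0 0 -0.7")

```text
time: 23.0
eef_pos: [454.0, 13.9, 53.7]
eef_rot: [-3.141, 0.0, -2.99]
contact_force: [-1.5, 0.1, 2.9]
finger_gap: 22.3
gripper_force: 108.9
```

Emit:
arm_command(series="-0.003 0 0 0 0 0 -0.7;-0.003 0 0 0 0 0 -0.7")

```text
time: 23.25
eef_pos: [455.2, 14.1, 53.7]
eef_rot: [-3.141, 0.0, -2.99]
contact_force: [-0.6, -0.3, 3.4]
finger_gap: 22.5
gripper_force: 108.9
```

Emit:
arm_command(series="-0.003 0 0 0 0 0 -0.7;-0.003 0 0 0 0 0 -0.7")

```text
time: 23.5
eef_pos: [456.4, 14.3, 53.7]
eef_rot: [-3.141, 0.0, -2.99]
contact_force: [-1.3, -0.0, 3.7]
finger_gap: 22.8
gripper_force: 108.9
```

Emit:
arm_command(series="-0.003 0 0 0 0 0 -0.7;-0.003 0 0 0 0 0 -0.7")

```text
time: 23.75
eef_pos: [457.6, 14.5, 53.7]
eef_rot: [-3.141, 0.0, -2.99]
contact_force: [-1.3, -0.4, 2.3]
finger_gap: 22.7
gripper_force: 108.9
```

Emit:
arm_command(series="-0.003 0 0 0 0 0 -0.7;-0.003 0 0 0 0 0 -0.7")

```text
time: 24.0
eef_pos: [458.8, 14.7, 53.7]
eef_rot: [-3.141, 0.0, -2.99]
contact_force: [-1.4, -0.3, 2.9]
finger_gap: 22.4
gripper_force: 108.9
```

Emit:
arm_command(series="-0.003 0 0 0 0 0 -0.7;-0.003 0 0 0 0 0 -0.7")

```text
time: 24.25
eef_pos: [459.9, 14.9, 53.7]
eef_rot: [-3.141, 0.0, -2.99]
contact_force: [-1.3, -0.6, 2.5]
finger_gap: 22.8
gripper_force: 108.9
```

Emit:
arm_command(series="-0.003 0 0 0 0 0 -0.7;-0.003 0 0 0 0 0 -0.7")

```text
time: 24.5
eef_pos: [461.1, 15.0, 53.7]
eef_rot: [-3.141, 0.0, -2.99]
contact_force: [-1.2, -0.3, 2.8]
finger_gap: 22.6
gripper_force: 108.9
```

Emit:
arm_command(series="-0.003 0 0 0 0 0 -0.7;-0.003 0 0 0 0 0 -0.7")

```text
time: 24.75
eef_pos: [462.4, 15.2, 53.7]
eef_rot: [-3.141, 0.0, -2.99]
contact_force: [-0.8, -0.4, 1.8]
finger_gap: 22.6
gripper_force: 108.9
```

Emit:
arm_command(series="-0.003 0 0 0 0 0 -0.7;-0.003 0 0 0 0 0 -0.7")

```text
time: 25.0
eef_pos: [463.0, 15.4, 53.6]
eef_rot: [-3.141, -0.001, -2.99]
contact_force: [-3.0, 0.2, 3.8]
finger_gap: 22.5
gripper_force: 109.2
```

Emit:
arm_command(series="-0.0015 0 0 0 0 0 -0.7;-0.0015 0 0 0 0 0 -0.7;-0.0015 0 0 0 0 0 -0.7;-0.0015 0 0 0 0 0 -0.7")

```text
time: 25.5
eef_pos: [463.0, 15.3, 53.6]
eef_rot: [-3.141, -0.002, -2.99]
contact_force: [-4.6, -1.5, 6.5]
finger_gap: 22.7
gripper_force: 109.3
```

Emit:
arm_command(series="-0.001 0 0 0 0 0 -0.7;-0.001 0 0 0 0 0 -0.7;-0.001 0 0 0 0 0 -0.7;-0.001 0 0 0 0 0 -0.7")

```text
time: 26.0
eef_pos: [463.0, 15.4, 53.6]
eef_rot: [-3.141, -0.003, -2.99]
contact_force: [-6.1, -0.7, 6.9]
finger_gap: 22.5
gripper_force: 109.4
```

Run:
```python
from h import *
print(instand())
p=place(ST,[77.3,0.3,119.2])[0];print(p,"rise z 200",rowto([*p[:2],200],.152+np.pi))
```

```text
(array([  26.    , -106.6277,    0.6073,   53.575 ,    3.1415]), array([-3.1406e+00, -2.9000e-03, -2.9897e+00]), array([-6.15, -0.74,  6.91]), array([-0.147,  0.838, -0.036]), 22.5, 109.4)
[644.86332373  42.90094951 119.2       ] rise z 200 [-4.587e-01 -1.100e-03 -3.674e-01 -1.200e-03 -3.700e-03 -1.000e-04]
```

Emit:
arm_command(series="0.002 0 0 0 0 0 -0.7;0.002 0 0 0 0 0 -0.7;0.002 0 0 0 0 0 -0.1;0.002 0 0 0 0 0 -0.1;0.002 0 0 0 0 0 -0.1;0.002 0 -0.06 0 0 0 -0.1;0.002 0 -0.2 0 0 0 -0.1;0.002 0 -0.36 0 0 0 -0.1;-0.15 0 -0.37 0 0 0 -0.1;-0.3 0 -0.37 0 0 0 -0.1;-0.45 0 -0.37 0 0 0 -0.1;-0.456 0 -0.37 0 0 0 -0.1;-0.456 0 -0.37 0 0 0 -0.1", force=40)

```text
time: 27.62
eef_pos: [644.1, 43.3, 200.6]
eef_rot: [-3.141, -0.002, -2.99]
contact_force: [-0.2, 0.0, -0.5]
finger_gap: 38.5
gripper_force: 0.0
```

Run:
```python
from h import *
print(instand())
p=place(ST,[76.3,0.3,119.5])[0];print(p,rowto(p,.152+np.pi))
s=cam("side",3);t=cam("top",3)
import pickle
a,b=pickle.load(open("f0.pkl","rb"))
print((proj(s,place(ST,[78,0,146]))))
cv2.imwrite("pics/c8.png",crop(s,180,130,100,75,8))
```

```text
(array([ 27.625 ,  76.5753,   0.8076, 200.5691,   3.1415]), array([-3.1408e+00, -2.4000e-03, -2.9897e+00]), array([-0.16,  0.04, -0.47]), array([-0.025,  0.035, -0.009]), 38.5, 0.0)
[643.8748535   42.74953414 119.5       ] [ 2.000e-04 -1.100e-03  2.027e-01 -1.000e-03 -3.000e-03 -1.000e-04]
[[264.13398529 155.16752768]]
```

View pics/c8.png

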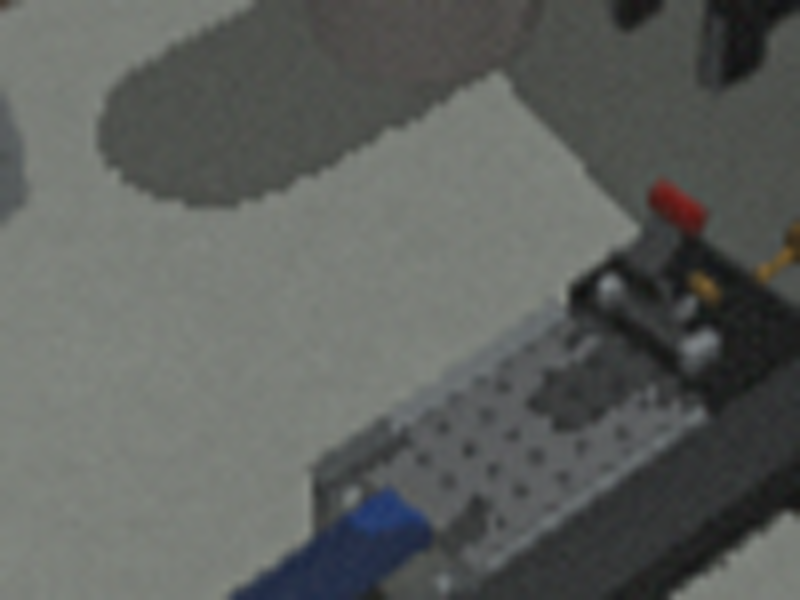

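Emit:
arm_command(series="0 -0.001 0.08 0 -0.003 0 -0.1;0 -0.001 0.15 0 -0.003 0 -0.1;0 -0.001 0.19 0 -0.003 0 -0.1;0 -0.001 0.202 0 -0.003 0 -0.1;0 -0.001 0.202 0 -0.003 0 -0.5;0 -0.001 0.202 0 -0.003 0 -0.7;0 -0.001 0.202 0 -0.003 0 -0.7;0 -0.001 0.202 0 -0.003 0 -0.7", force=60)

```text
time: 28.92
eef_pos: [645.1, 42.8, 121.8]
eef_rot: [-3.14, 0.003, -2.99]
contact_force: [-2.7, -0.1, 2.9]
finger_gap: 18.7
gripper_force: 59.0
```

Run:
```python
from h import *
print(instand())
for th in np.linspace(1.5,0.06,17)[1:]:
    p=np.radians(167.7)-th; print('%.2f: %.3f 0 %.3f'%(th,-(56.3*np.cos(p)-8.05)/400,-(56.3*np.sin(p)-55.7)/400),end='; ')
```

```text
(array([ 28.925 ,  77.5374,   0.1403, 121.7889,   3.1414]), array([-3.1404,  0.0032, -2.9898]), array([-2.67, -0.08,  2.89]), array([-0.07 ,  0.307, -0.06 ]), 18.7, 59.0)
1.41: 0.013 0 -0.001; 1.32: 0.025 0 -0.001; 1.23: 0.038 0 -0.000; 1.14: 0.050 0 0.002; 1.05: 0.063 0 0.005; 0.96: 0.074 0 0.009; 0.87: 0.086 0 0.015; 0.78: 0.097 0 0.021; 0.69: 0.107 0 0.029; 0.60: 0.117 0 0.037; 0.51: 0.126 0 0.046; 0.42: 0.133 0 0.056; 0.33: 0.141 0 0.066; 0.24: 0.147 0 0.077; 0.15: 0.152 0 0.089; 0.06: 0.156 0 0.101;
```

Emit:
arm_command(series="0.013 0 -0.001 0 0 0 -0.7;0.025 0 -0.001 0 0 0 -0.7;0.038 0 0 0 0 0 -0.7;0.05 0 0.002 0 0 0 -0.7;0.063 0 0.005 0 0 0 -0.7;0.074 0 0.009 0 0 0 -0.7;0.086 0 0.015 0 0 0 -0.7;0.086 0 0.015 0 0 0 -0.7", force=70)

```text
time: 29.92
eef_pos: [614.6, 38.1, 118.3]
eef_rot: [-3.14, 0.012, -2.99]
contact_force: [3.2, 1.1, 6.8]
finger_gap: 18.2
gripper_force: 69.9
```

Run:
```python
from h import *
print(instand())
```

```text
(array([2.992500e+01, 4.661110e+01, 1.160000e-01, 1.183195e+02,
       3.141500e+00]), array([-3.14  ,  0.0117, -2.9897]), array([3.15, 1.09, 6.77]), array([ 0.321, -0.811,  0.125]), 18.2, 69.9)
```

Emit:
arm_command(series="0.011 0 0.006 0 0 0 -0.7;0.021 0 0.014 0 0 0 -0.7;0.031 0 0.022 0 0 0 -0.7;0.04 0 0.031 0 0 0 -0.7;0.047 0 0.041 0 0 0 -0.7;0.055 0 0.051 0 0 0 -0.7;0.061 0 0.062 0 0 0 -0.7;0.066 0 0.074 0 0 0 -0.7;0.068 0 0.08 0 0 0 -0.7;0.07 0 0.086 0 0 0 -0.7;0.07 0 0.086 0 0 0 -0.7")

```text
time: 31.3
eef_pos: [576.2, 32.4, 78.3]
eef_rot: [-3.141, -0.012, -2.989]
contact_force: [-13.2, -2.2, 5.3]
finger_gap: 18.1
gripper_force: 79.1
```

Run:
```python
from h import *
print(instand())
```

```text
(array([3.13000e+01, 7.83900e+00, 3.49700e-01, 7.82984e+01, 6.00000e-04]), array([-3.141 , -0.0115, -2.989 ]), array([-13.15,  -2.22,   5.34]), array([-0.494,  1.965,  0.175]), 18.1, 79.1)
```

Run:
```python
from h import *
import pickle
s=cam("side",3);i=s["image"].astype(int)
m=((i[...,0]>i[...,1]+20)&(abs(i[...,1]-i[...,2])<25)); v,u=np.nonzero(m[150:200,230:270]); print("red",np.c_[u+230,v+150].tolist())
for th in(0,.06,.15,.3,.5):
    p=np.radians(167.7)-th; K=[70+56.3*np.cos(p),0,90+56.3*np.sin(p)]
    print(th,np.round(proj(s,place(ST,[[K[0],y,K[2]] for y in(-11,0,11)])),1).tolist())
# handle end (blue) along the axis
b=(i[...,2]>i[...,0]+35)&(i[...,2]>i[...,1]+25); v,u=np.nonzero(b); P=at_z(s,np.c_[u,v],86)[:,:2]-ST[:2];a=ST[2]
X=P@[np.cos(a),np.sin(a)];Y=P@[-np.sin(a),np.cos(a)];print("blue",len(X),X.min(),X.max(),Y.mean())
print(instand())
```

```text
red [[246, 174], [246, 175]]
0 [[251.2, 178.0], [248.6, 176.0], [246.0, 174.0]]
0.06 [[251.4, 177.1], [248.8, 175.1], [246.2, 173.1]]
0.15 [[251.8, 175.7], [249.2, 173.7], [246.6, 171.7]]
0.3 [[252.7, 173.3], [250.1, 171.3], [247.5, 169.3]]
0.5 [[254.4, 170.0], [251.8, 168.1], [249.2, 166.1]]
blue 15 -148.39007711074424 -62.52743083299316 -7.790733386481026
(array([3.14500e+01, 7.82200e+00, 3.58000e-01, 7.82729e+01, 6.00000e-04]), array([-3.1409, -0.0116, -2.989 ]), array([-14.06,  -2.88,   4.88]), array([-0.476,  1.953,  0.136]), 18.6, 79.1)
```

Emit:
arm_command(series="0 0 0.002 0 0 0 -0.7;0 0 0.002 0 0 0 -0.45;0 0 0 0 0 0 -0.2;0 0 0 0 0 0 -0.1;0 0 0 0 0 0 -0.1;0 0 -0.08 0 0 0 -0.1;0 0 -0.2 0 0 0 -0.1;0 0 -0.35 0 0 0 -0.1;0.2 0 -0.4 0 0 0 -0.1;0.4 0 -0.4 0 0 0 -0.1;0.4 0 -0.4 0 0 0 -0.1")

```text
time: 32.83
eef_pos: [422.5, 9.1, 240.3]
eef_rot: [-3.14, 0.003, -2.99]
contact_force: [0.0, -0.6, 0.4]
finger_gap: 38.3
gripper_force: 0.0
```

Run:
```python
from h import *
import pickle
print(instand())
s=cam("side",3);t=cam("top",3)
pickle.dump((t,s),open("f2.pkl","wb"))
r0=pickle.load(open("f0.pkl","rb"));
for k,c in((1,s),(0,t)):
    for nm,q in(("before",r0[k]),("now",c)):
        i=q["image"].astype(int);w=np.clip(i[...,0]-i[...,1]-8,0,None)*1.
        w[:160]=0;w[195:]=0;w[:,:238]=0;w[:,:][:,262:]=0
        v,u=np.mgrid[:384,:512];print(k,nm,(w*u).sum()/w.sum(),(w*v).sum()/w.sum(),w.sum())
for th in(0,.06,.12,.2):
    p=np.radians(167.7)-th; K=[70+56.3*np.cos(p),0,90+56.3*np.sin(p)]
    print(th,proj(s,place(ST,K)).round(2),proj(t,place(ST,K)).round(2))
i=s["image"].astype(int);a=ST[2]
b=(i[...,2]>i[...,0]+30)&(i[...,2]>i[...,1]+20); v,u=np.nonzero(b); P=at_z(s,np.c_[u,v],86)[:,:2]-ST[:2]
X=P@[np.cos(a),np.sin(a)];Y=P@[-np.sin(a),np.cos(a)];print("blue side",len(X),X.min(),X.max(),Y.mean(),np.polyfit(X,Y,1))
i=t["image"].astype(int)
b=(i[...,2]>i[...,0]+30)&(i[...,2]>i[...,1]+20); v,u=np.nonzero(b)
if len(u):
    P=at_z(t,np.c_[u,v],86)[:,:2]-ST[:2];X=P@[np.cos(a),np.sin(a)];Y=P@[-np.sin(a),np.cos(a)];print("blue top",len(X),X.min(),X.max(),Y.mean(),np.polyfit(X,Y,1)[0])
```

```text
(array([  32.825 , -147.6382,    0.519 ,  240.3474,    3.1414]), array([-3.1403e+00,  2.8000e-03, -2.9898e+00]), array([ 0.04, -0.61,  0.37]), array([-0.004, -0.001,  0.001]), 38.3, 0.0)
1 before 248.67572156196945 176.00169779286927 1178.0
1 now 248.98769483182937 175.1025430680886 1219.0
0 before 248.90791366906475 185.33525179856116 1390.0
0 now 248.92928619079387 185.16677785190126 1499.0
0 [[248.59 175.96]] [[249.21 186.34]]
0.06 [[248.8  175.07]] [[249.15 185.93]]
0.12 [[249.06 174.16]] [[249.08 185.46]]
0.2 [[249.48 172.91]] [[248.98 184.73]]
blue side 238 -152.98011142669446 -58.72529919459424 -3.902693497333725 [ 0.01216161 -2.62042674]
```

Run:
```python
from h import *
import pickle
t,s=pickle.load(open("f2.pkl","rb"))
a=cv2.imread("pics/c8.png"); b=crop(s,180,130,100,75,8)
d=lambda m:(cv2.GaussianBlur(m,(0,0),4)[...,0].astype(np.float32)-cv2.GaussianBlur(m,(0,0),4)[...,2])
A,B=d(a),d(b); tpl=A[470:580,260:460]
r=cv2.matchTemplate(B[440:600,230:490],tpl,cv2.TM_CCOEFF_NORMED);_,mx,_,loc=cv2.minMaxLoc(r);print("blue shift px/8",loc[0]-30,loc[1]-30,mx)
A,B=[cv2.GaussianBlur(cv2.cvtColor(m,cv2.COLOR_BGR2GRAY),(0,0),3) for m in(a,b)]
for y,x in((440,380),(430,430),(410,440),(230,560)):
    r=cv2.matchTemplate(B[y-24:y+84,x-24:x+144],A[y:y+60,x:x+120],cv2.TM_CCOEFF_NORMED);_,mx,_,loc=cv2.minMaxLoc(r);print(y,x,loc[0]-24,loc[1]-24,round(mx,3))
j=(proj(s,place(ST,[[-57,0,86],[-58,0,86]]))*8);print("1 mm back:",j[1]-j[0])
```

```text
blue shift px/8 -3 2 0.9236703515052795
440 380 24 21 0.557
430 430 24 21 0.518
410 440 0 0 0.37
230 560 7 -6 0.949
1 mm back: [-2.03476074  1.42560263]
```

Emit:
arm_command(series="-0.099 0 0.1 0 0 0 -0.1;-0.099 0 0.24 0 0 0 -0.1;-0.099 0 0.38 0 -0.002 0 -0.1;-0.099 0 0.44 0 -0.004 0 -0.1;-0.099 0 0.463 0 -0.004 0 -0.1;-0.099 0 0.463 0 -0.004 0 -0.1;-0.099 0 0.463 0 -0.004 0 -0.3;-0.099 0 0.463 0 -0.004 0 -0.5;-0.099 0 0.463 0 -0.004 0 -0.6;-0.099 0 0.463 0 -0.004 0 -0.6;-0.099 0 0.463 0 -0.004 0 -0.6", force=50)

```text
time: 34.5
eef_pos: [466.0, 15.1, 56.7]
eef_rot: [-3.14, 0.009, -2.99]
contact_force: [-0.8, 0.7, 6.3]
finger_gap: 24.3
gripper_force: 49.6
```

Emit:
arm_command(series="-0.001 0 0 0 0 0 -0.6;-0.002 0 0 0 0 0 -0.6;-0.002 0 0 0 0 0 -0.6")

```text
time: 34.88
eef_pos: [465.9, 15.1, 56.6]
eef_rot: [-3.14, 0.007, -2.99]
contact_force: [-2.6, -0.3, 8.9]
finger_gap: 24.4
gripper_force: 49.9
```

Emit:
arm_command(series="-0.001 0 0 0 0 0 -0.6;-0.002 0 0 0 0 0 -0.6;-0.002 0 0 0 0 0 -0.6")

```text
time: 35.25
eef_pos: [465.9, 15.1, 56.6]
eef_rot: [-3.14, 0.006, -2.99]
contact_force: [-5.5, -0.6, 11.1]
finger_gap: 24.2
gripper_force: 50.2
```

Emit:
arm_command(series="0 0 -0.002 0 0 0 -0.6;-0.0015 0 -0.003 0 0 0 -0.6;-0.0015 0 -0.003 0 0 0 -0.6")

```text
time: 35.62
eef_pos: [465.8, 15.1, 56.7]
eef_rot: [-3.14, 0.004, -2.99]
contact_force: [-3.3, -1.8, 7.1]
finger_gap: 24.0
gripper_force: 49.8
```

Emit:
arm_command(series="-0.0015 0 -0.001 0 0 0 -0.6;-0.0028 0 -0.002 0 0 0 -0.6;-0.0028 0 -0.002 0 0 0 -0.6")

```text
time: 36.0
eef_pos: [465.8, 15.2, 56.7]
eef_rot: [-3.14, 0.002, -2.99]
contact_force: [-5.4, -1.0, 4.8]
finger_gap: 24.2
gripper_force: 49.5
```

Emit:
arm_command(series="-0.0012 0 -0.001 0 0 0 -0.6;-0.0025 0 -0.001 0 0 0 -0.6;-0.0025 0 -0.001 0 0 0 -0.6")

```text
time: 36.38
eef_pos: [465.8, 15.2, 56.7]
eef_rot: [-3.14, 0.0, -2.99]
contact_force: [-6.9, -3.2, 4.8]
finger_gap: 24.5
gripper_force: 49.5
```

Emit:
arm_command(series="0.004 0 0 0 0 0 -0.6;0.0085 0 0.001 0 0 0 -0.6;0.0085 0 0.001 0 0 0 -0.3;0.0085 0 0.001 0 0 0 -0.1;0.0085 0 0.001 0 0 0 -0.1;0.0085 0 -0.06 0 0 0 -0.1;0.0085 0 -0.2 0 0 0 -0.1;0.0085 0 -0.4 0 0 0 -0.1;0.0085 0 -0.4 0 0 0 -0.1;0.0085 0 -0.4 0 0 0 -0.1")

```text
time: 37.62
eef_pos: [465.2, 15.3, 218.6]
eef_rot: [-3.14, 0.009, -2.99]
contact_force: [0.2, 0.0, -0.9]
finger_gap: 38.7
gripper_force: 0.0
```

Run:
```python
from h import *
print(instand())
s=cam("side",3)
a=cv2.imread("pics/c8.png"); b=crop(s,180,130,100,75,8)
d=lambda m:(cv2.GaussianBlur(m,(0,0),4)[...,0].astype(np.float32)-cv2.GaussianBlur(m,(0,0),4)[...,2])
A,B=d(a),d(b)
r=cv2.matchTemplate(B[440:600,230:490],A[470:580,260:460],cv2.TM_CCOEFF_NORMED);_,mx,_,loc=cv2.minMaxLoc(r);print("blue shift",loc[0]-30,loc[1]-30,mx)
i=s["image"].astype(int);w=np.clip(i[...,0]-i[...,1]-8,0,None)*1.
w[:160]=0;w[195:]=0;w[:,:238]=0;w[:,262:]=0
v,u=np.mgrid[:384,:512];print((w*u).sum()/w.sum(),(w*v).sum()/w.sum())
```

```text
(array([ 3.762500e+01, -1.044489e+02,  2.140000e-01,  2.186434e+02,
        3.141400e+00]), array([-3.14  ,  0.0086, -2.9898]), array([ 0.22,  0.03, -0.87]), array([ 0.007,  0.042, -0.037]), 38.7, 0.0)
blue shift -3 3 0.9227114319801331
249.03322528363046 175.12479740680712
```

```bash
python3 -c "
from workcell import *
print(hand_in())"
```

```text
the job is handed in; nothing more can be done
None
```

I handed the job in with the grater on the rails under the bridge and the clip down on the blade at about 0.06 rad; the judge returned no verdict. The blade was pressed home with about 5 N. A later picture put it about 1.5 mm back from the stop (limit 2 mm), and a second push of up to 7 N did not move it. I saw no sign of the clip snapping, though the fingers slipped about 7 mm along its knob as it came down, and I had no reading of its speed.

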